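# Clamp the bonsai pot and hold the squeeze

## Task

The aluminium scoop has been left between the jaws of the bar clamp: take it out and lay it, right way up, bowl in the middle, on the round wooden turntable. Then pump the clamp's trigger, not pushing the sliding jaw itself, until the spring pad meets the square black pot and has backed it against the fixed jaw, and finish while still holding the trigger squeezed, with the pad's spring pressed in about half way and never fully home, because the pot is brittle. Leave the other things on the counter where they are.

Things in the scene. Friction and masses are not known exactly. Their poses are not given: they have to be found in the camera images.
- clamp: Bar clamp on a plywood board (440 x 110 x 12 mm) screwed to the counter; cannot move. Origin: on the counter under the grip post. x: level along the bar, from trigger to fixed jaw; z up. Board spans x = -145 to 295 mm. Housing around the bar below the post: x = -62 to 38, 44 mm wide, top z = 56.
- grip_post (a point): Point 100 mm above the counter in the middle of the fixed grip post (clamp x = 0): upright dark plate, 8 mm thick along clamp x, 26 mm wide, top 120 mm above the counter, free on both faces from z = 60 up.
- fixed_jaw_face (a point): Centre of the fixed jaw's face (clamp x = 269 mm), 43 mm above the counter; a steel block 80 mm wide, top at 74 mm. The pot is to be clamped against this face.
- trigger: Trigger, squeezed towards the post (or pushed in clamp +x) by up to 20 mm; springs back by itself (2 to 3.5 N). It takes bar and jaw along one for one by a ratchet with 5 mm teeth: let fully back it picks up fresh teeth. The first 5 mm of a stroke can be idle, so a full stroke gives 15 to 20 mm. With the pad half in it needs about 13 N. Frame: the clamp's, shifted in x by its travel.
- trigger_plate (a point): Middle of the trigger's plate, 100 mm above the counter: steel upright plate like the post and parallel to it, 8 mm thick, 26 mm wide, top at 120 mm, on the side of the post away from the jaws. At rest it lies 32 mm from the post's middle (40 mm over both outsides), fully squeezed 12 mm (20 mm over both outsides).
- jaw: Sliding jaw on its toothed bar. Frame: the clamp's, shifted in x by its travel (0 to 112 mm). Upright steel plate 50 x 50 mm, 10 thick, at its own x = 60 to 70, top 66 mm above the counter. A 3 N brake keeps it in place while the trigger goes back, but yields to the pressed pad: if the trigger is let go, the jaw slips back until the pad's spring is out again (0 to 2 mm) and the pad just rests at the pot.
- pad (a joint): Travel of the sprung pad towards the sliding jaw, m: 0 fully out, 0.020 fully home. Force 2 N at first, 7 N half way, 12 N home. Rubber plate 50 x 50 x 8 mm on two rods ahead of the jaw's plate; the space between plate and pad (24 mm when out) shows the travel.
- pad_face (a point): Centre of the pad's front face, which meets the pot, 41 mm above the counter.
- pot: Square matte black ceramic bonsai pot, open, 80 x 80 x 70 mm, walls 7 mm, about 0.45 kg; loose, standing on the clamp's board a few mm from the fixed jaw. Origin: centre of its underside; x along the clamp. 62 to 84 mm lie between pad and pot at the start.
- scoop: Aluminium scoop, about 0.12 kg; bowl on the board between pad and pot, handle sticking out past the board, away from the robot. Origin: underside of the bowl's centre; x along the handle, z up. Bowl 84 (x) x 40 (y) x 30 mm, open top and front. Handle: straight bar 16 mm wide, 14 thick, x = 42 to 141 mm, centre line 21 mm above the underside.
- turntable: Round hinoki turntable, disc 200 mm across, top 31 mm above the counter; base fixed, disc turns freely with little friction. Origin: on the axis at counter height.
- mister: Bystander: yellow plastic spray mister with a press button, 76 mm across, 172 mm tall; origin under its centre.
- round_pot: Bystander: round matte black ceramic pot, 110 mm across, 90 mm tall; origin under its centre.
- clay_pot: Bystander: small terracotta pot, 80 mm across, 70 mm tall; origin under its centre.
- brush: Bystander: hand brush lying past the trigger end of the clamp, about 200 mm long; origin under it.
- tin: Bystander: closed steel tin, 70 mm across, 80 mm tall; origin under its centre.
- dibber: Bystander: small pointed wooden dibber standing on its head, 38 mm across, 130 mm tall; origin under its centre.
- kneeler: Bystander: cork slab 90 x 100 x 30 mm; origin under its centre.
Not all that is in view belongs to the job. Of the things like the scoop, leave any that is green or yellow; of the rest the larger one is meant.

How it is judged:
On the way, in this order (a step that is already met when the one before it is completed fails the run):
1. the scoop lies on the turntable, let go (horizontal distance between scoop and turntable below 0.06 m and contact force between scoop and turntable above 0.3 N and contact force between scoop and the fingers below 0.1 N and linear speed of scoop below 0.03 m/s and angle between scoop's own z axis and vertical below 0.35 rad), for 0.2 s.
2. the pad touches the pot (contact force between jaw and pot above 0.5 N), for 0.1 s.
At the end, for the whole second after the job is handed in: Scoop untouched, right way up on the turntable, bowl centre within 60 mm of its axis; pot upright on the board, within 3 mm of the fixed jaw, pressed by the pad with over 3 N, pad spring 5 to 15 mm in; fingers still press the trigger with over 2 N (all of step 1 and value of joint pad between 0.005 and 0.015 m and contact force between jaw and pot above 3 N and x of pot in the frame of fixed_jaw_face above -0.043 m and z of pot in the frame of clamp below 0.02 m and angle between pot's own z axis and vertical below 0.08 rad and contact force between the fingers and trigger above 2 N); the arm keeps its last pose, push and grip.
It fails at once if the pad's spring is pushed nearly fully home (over 18 mm): the pot cracks (value of joint pad above 0.018 m).
It fails at once if the sliding jaw or its pad is pushed by the robot directly (contact force between any of the arm, the fingers and jaw above 4 N).
It fails at once if a bystander is shifted by more than 30 mm (distance of any of mister, round_pot, clay_pot, brush, tin, dibber, kneeler from where it was at the start of the episode above 0.03 m).
It also fails if it takes over 72 s, if anything falls off the work surface, if the arm or the gripper's body presses on something with over 40 N, if the wrist force passes 120 N, or if a joint passes its speed limit or range.

## Robot

A 6-joint arm with a two-finger parallel gripper is mounted at the origin on the work surface. World frame = base frame: x ahead of the robot, y to its left, z up, the work surface at z = 0. Lengths are in m, angles in rad, forces in N, time in s.
With the tool pointing down it reaches from about 0.25 to 0.775 m from the base axis. Payload 4 kg.
Tool frame: the origin (TCP) lies midway between the tips of the shut fingers; the grasp point (between the pads) lies 19 mm behind it; z points along the fingers, y is the direction in which the jaws open and shut (so a half turn about z gives the same grasp; the last joint's range is limited). The gripper opens to 94 mm and grips with 3 to 60 N. Pads are 16 mm wide; open, the fingers measure 119 mm over their backs; the gripper's body (75 mm by 177 mm) begins 78 mm behind the grasp point.
Start: joints at [-1.396, 0.087, 1.371, -0, 1.684, -0.103], TCP at [0.151, -0.529, 0.206] pointing down, gripper open.
Joint ranges: [-3.1, 3.1], [-0.76, 2.03], [0.27, 2.55], [-1.08, 4.22], [0.17, 2.65], [-2.57, 2.57]. Speed limits (rad/s): [2.79, 2.79, 3.14, 3.14, 3.14, 3.14].

## Interface

Orientations are given as [roll, pitch, yaw] about the fixed x, y, z axes, in that order (R = Rz(yaw) Ry(pitch) Rx(roll)).
In Python, from bench import robot gives the robot as it stands.
- The arm moves only by the tool servo_tool, never from a script. Its argument "rows" is a list of rows, each a list of 2 entries, a list of its own where there are three numbers: the shift along the tool's x, y, z normalised to -1 to 1, where 1 is 0.08 m, then the turn about the tool's z normalised to -1 to 1, where 1 is pi/2 rad. A call has 1 to 12 rows; each row is the pose to reach, as a shift and turn from the pose commanded when the call began, along the tool's axes at that moment; what a row does not reach only later rows make up. A row lasts 1/12 s, in which the tool goes at most 41.7 mm and 7.16 degrees, less where a joint would pass 70% of its speed; a pose out of reach is approached as far as the arm can. A call with a number of a shift or a turn outside -1 to 1 is refused whole. A call with a gripper value outside its range is refused whole. "grip" is the closure, from -1 (fully open) to 1 (shut), set as the call begins (left out, the last holds). The fingers move at their own pace and stop on an object; the grip force is fixed at half the most. Time passes only in rows, so rows that repeat a pose let the fingers close. It gives the time, the measured TCP pose, the force and the opening at its end, in the units of the state.
- robot.get_obs(): the state, without advancing time (a new reading comes with each control period).
- robot.snapshot(name): name is "side" or "top"; returns a dict with "pixels" (480x640x3 uint8, red, green, blue), "camera_matrix" (3x3 intrinsics, pixels), "D" ([k1, k2, p1, p2, k3] as OpenCV has them; the pictures are not rectified), "world_from_camera" (4x4, takes a point from camera to world coordinates). Camera axes: x right, y down, z forward; pixel columns grow to the right and rows downward; lengths in m; the calibration is good to about 2 mm. A picture is of the moment at which its call begins. There is no depth.
- robot.close_job(): hands the job in, once; it reports no verdict.
The state is a dict: "time": time; "joint_positions": joint angles; "qvel": joint speeds; "joint_torque": joint torques, N m; "tool_pos": TCP position; "ee_rot": TCP orientation; "wrist_force": force on the tool from outside, world axes, zero at the start; "wrist_torque": the same for the moment, N m; "width": finger opening in m.
Only numpy, scipy, OpenCV 4.12 (cv2) and the standard library are available. Lean on these libraries where they do the work, as an engineer would, in place of code of your own. Each camera call takes 0.05 s, during which the arm holds its last target.

## Working session

There is one attempt and no reset: what is moved stays moved. The work goes in short steps, Python scripts to look and compute and a tool call to move; the robot and the scene stay as the last step left them, time stands still between calls to the robot, and variables do not carry over. Pictures are saved under pics/ and viewed, and the job is handed in when it is done.

Besides the shell and the picture viewer there is one more tool, called after "Call:" by a JSON object that holds its "op" and its "data". servo_tool: Moves the arm, as the interface text tells. Its arguments: {"type":"object","properties":{"rows":{"type":"array"},"grip":{"type":"number"}},"required":["rows"]}

```bash
mkdir -p pics; ls; cat > h.py <<'E'
import numpy as np, cv2, pickle
from bench import robot
def snap(n,f):
    s=robot.snapshot(n); cv2.imwrite(f'pics/{f}.png',cv2.cvtColor(s['pixels'],cv2.COLOR_RGB2BGR)); pickle.dump(s,open(f'pics/{f}.pkl','wb')); return s
def load(f): return pickle.load(open(f'pics/{f}.pkl','rb'))
def p2w(s,uv,z):
    K=np.array(s['camera_matrix']);T=np.array(s['world_from_camera'])
    n=cv2.undistortPoints(np.array(uv,float).reshape(-1,1,2),K,np.array(s['D'],float)).reshape(-1,2)
    d=np.c_[n,np.ones(len(n))]@T[:3,:3].T; o=T[:3,3]
    return o+d*((z-o[2])/d[:,2])[:,None]
def w2p(s,P):
    T=np.linalg.inv(np.array(s['world_from_camera']))
    return cv2.projectPoints(np.array(P,float).reshape(-1,1,3),cv2.Rodrigues(T[:3,:3])[0],T[:3,3],np.array(s['camera_matrix']),np.array(s['D'],float))[0].reshape(-1,2)
E
python3 - <<'E'
from h import *
for n in('side','top'):
    s=snap(n,n+'0'); print(np.round(s['world_from_camera'],3).tolist(),np.round(s['camera_matrix'],1).tolist())
print(robot.get_obs())
E
```

```text
pics
[[0.989, -0.119, 0.093, 0.343], [-0.15, -0.697, 0.701, -0.882], [-0.019, -0.707, -0.707, 0.997], [0.0, 0.0, 0.0, 1.0]] [[441.5, 0.0, 327.1], [0.0, 441.5, 242.8], [0.0, 0.0, 1.0]]
[[-0.001, -0.987, 0.159, 0.3], [-1.0, 0.005, 0.027, -0.015], [-0.028, -0.159, -0.987, 1.122], [0.0, 0.0, 0.0, 1.0]] [[437.7, 0.0, 318.3], [0.0, 437.7, 235.2], [0.0, 0.0, 1.0]]
{'time': 0.1, 'joint_positions': array([-1.39608926e+00,  8.79011007e-02,  1.37206672e+00, -4.23298910e-06,
        1.68358674e+00, -1.03098202e-01]), 'qvel': array([ 0.00021114, -0.00229772, -0.00260914,  0.00217661, -0.00169735,
       -0.00085923]), 'joint_torque': array([ 2.20165421e-03, -3.41250730e+01, -3.03301871e+01,  7.20534520e-02,
        3.03826563e-02, -8.66288860e-05]), 'tool_pos': array([ 0.1507468 , -0.52844154,  0.20442874]), 'ee_rot': array([-3.13964073e+00, -1.97726353e-04,  2.77804599e-01]), 'wrist_force': array([-0.42209025,  0.22523672,  0.14718378]), 'wrist_torque': array([8.35293985e-03, 2.70677175e-02, 5.50792824e-06]), 'width': 0.093856216178597}
```

View pics/side0.png

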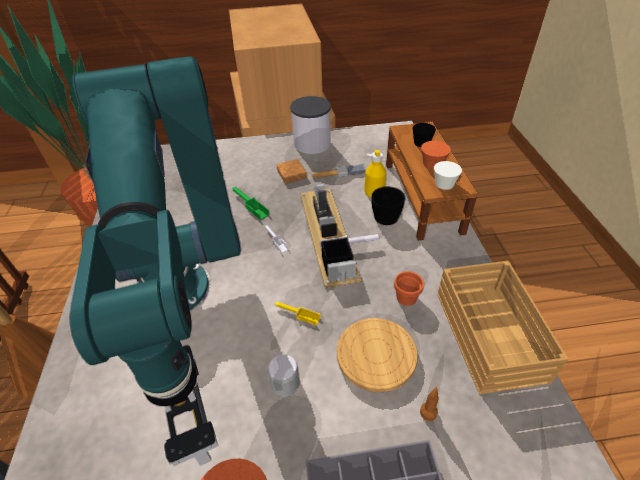

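View pics/top0.png

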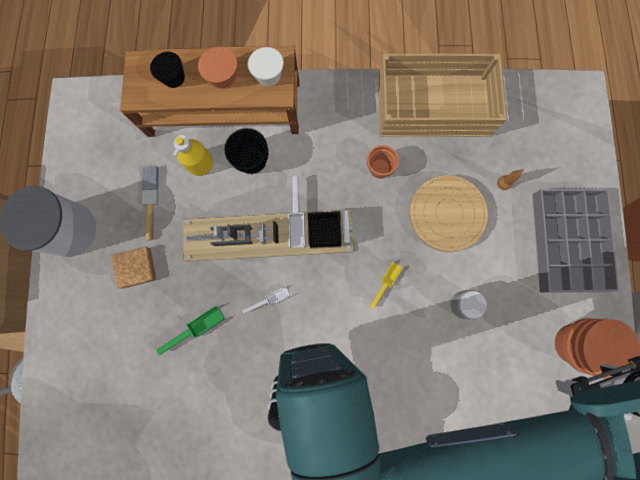

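Scoop candidates in the top view:
- aluminium scoop in the clamp at (296,215), the larger of the two plain ones
- small silver scoop at (268,299)
- green scoop at (195,328)
- yellow scoop at (389,281)

I choose the one in the clamp and will check it in a close crop.

```bash
python3 - <<'E'
from h import *
a=cv2.imread('pics/top0.png')[165:270,175:365]; cv2.imwrite('pics/c1.png',cv2.resize(a,None,fx=4.2,fy=4.2,interpolation=cv2.INTER_CUBIC))
a=cv2.imread('pics/side0.png')[175:295,290:410]; cv2.imwrite('pics/c2.png',cv2.resize(a,None,fx=5,fy=5,interpolation=cv2.INTER_CUBIC))
E
```

```text
(no output)
```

View pics/c1.png

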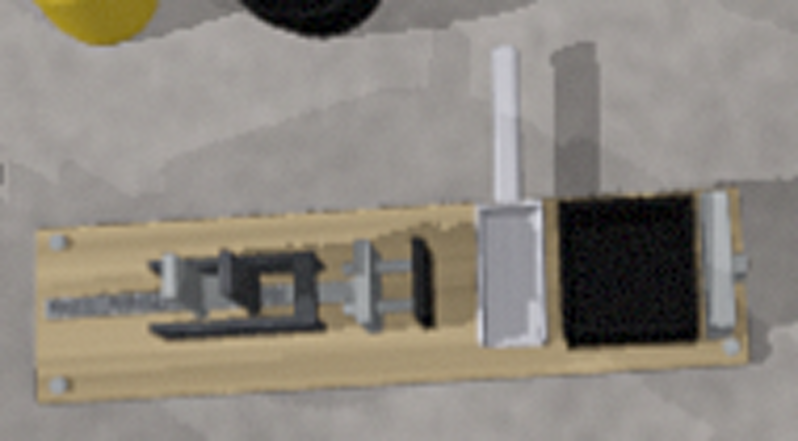

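View pics/c2.png

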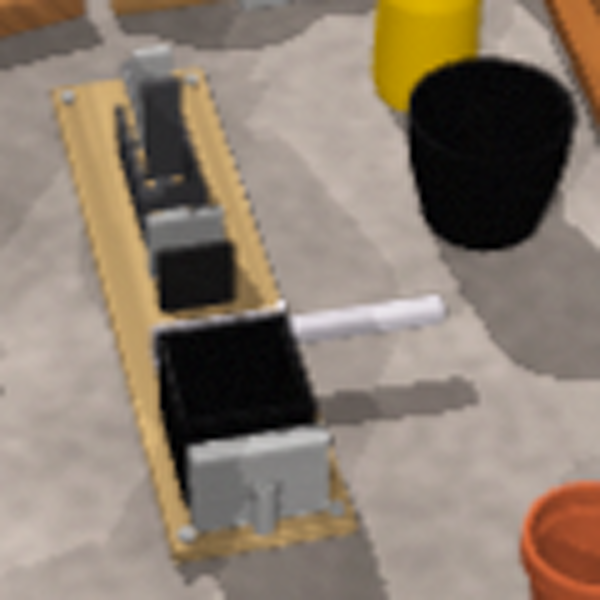

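The crops confirm an aluminium scoop across the board. Its bowl is at crop-1 (512,275), beside the pot, and the handle points up-image with its end at (505,48). Next I measure positions.

```bash
python3 - <<'E'
from h import *
s=load('top0'); q=load('side0')
c=lambda P:[( 175+(x+.5)/4.2-.5,165+(y+.5)/4.2-.5) for x,y in P]
c2=lambda P:[( 290+(x+.5)/5-.5,175+(y+.5)/5-.5) for x,y in P]
np.set_printoptions(precision=4,suppress=True)
B=p2w(s,c([(36,230),(38,402),(747,364),(738,189)]),.012); print('board',B)
B2=p2w(q,c2([(52,92),(203,70),(358,527),(172,562)]),.012); print('board side',B2)
m=B.mean(0); d=(B[2]+B[3]-B[0]-B[1])[:2]; yaw=np.arctan2(d[1],d[0]); print('yaw',yaw,np.linalg.norm(d)/2)
u=np.array([np.cos(yaw),np.sin(yaw)]); o=m[:2]-u*.075; print('clamp origin',o)
def cl(P): P=np.atleast_2d(P)[:,:2]-o; return np.c_[P@u,P@[-u[1],u[0]]]
H=p2w(s,c([(491,47),(519,47),(497,200),(520,200)]),.012+.028); print('handle',H,cl(H))
Bo=p2w(s,c([(478,206),(543,202),(478,346),(545,346)]),.042); print('bowl rim',Bo,cl(Bo))
print('plate top trig',cl(p2w(s,c([(165,255),(178,253),(195,310),(180,313)]),.12)))
print('post top',cl(p2w(s,c([(220,252),(232,250),(260,308),(247,312)]),.12)))
print('jaw plate top',cl(p2w(s,c([(357,240),(375,240),(382,328),(370,330)]),.066)))
print('pad front',cl(p2w(s,c([(427,238),(434,327)]),.066)))
print('pot top',cl(p2w(s,c([(558,201),(697,192),(698,340),(567,349)]),.082)))
print('tt',p2w(s,[(449,213)],.031),p2w(q,[(377,354)],.031), p2w(s,[(410,213),(488,213),(449,176.5),(449,250)],.031))
print('side trig',cl(p2w(q,c2([(125,55),(165,50)]),.12)))
E
```

```text
board [[ 0.5232  0.3708  0.012 ]
 [ 0.4151  0.3643  0.012 ]
 [ 0.4371 -0.0716  0.012 ]
 [ 0.5458 -0.0675  0.012 ]]
board side [[ 0.4147  0.359   0.012 ]
 [ 0.5246  0.3653  0.012 ]
 [ 0.547  -0.0732  0.012 ]
 [ 0.4366 -0.0812  0.012 ]]
yaw -1.5198555644513234 0.43761847841112334
clamp origin [0.4765 0.2239]
handle [[0.6296 0.0835 0.04  ]
 [0.6294 0.0664 0.04  ]
 [0.5339 0.079  0.04  ]
 [0.5338 0.0651 0.04  ]] [[0.148  0.1458]
 [0.1651 0.1447]
 [0.1476 0.0499]
 [0.1615 0.0491]]
bowl rim [[0.5298 0.0902 0.042 ]
 [0.532  0.0511 0.042 ]
 [0.4449 0.0894 0.042 ]
 [0.4447 0.0495 0.042 ]] [[ 0.1362  0.0465]
 [ 0.1754  0.0466]
 [ 0.1327 -0.0384]
 [ 0.1725 -0.0406]]
plate top trig [[-0.0341  0.0119]
 [-0.0267  0.0126]
 [-0.0176 -0.0203]
 [-0.0261 -0.0215]]
post top [[-0.0029  0.0118]
 [ 0.004   0.0125]
 [ 0.0191 -0.0212]
 [ 0.0117 -0.0231]]
jaw plate top [[ 0.0661  0.025 ]
 [ 0.0768  0.0244]
 [ 0.0792 -0.0281]
 [ 0.0721 -0.0289]]
pad front [[ 0.1075  0.0238]
 [ 0.1097 -0.0292]]
pot top [[ 0.1861  0.038 ]
 [ 0.2667  0.0387]
 [ 0.2621 -0.0475]
 [ 0.1871 -0.0485]]
tt [[ 0.5314 -0.3176  0.031 ]] [[ 0.5328 -0.3279  0.031 ]] [[ 0.5319 -0.2181  0.031 ]
 [ 0.531  -0.4178  0.031 ]
 [ 0.6277 -0.3226  0.031 ]
 [ 0.4367 -0.3129  0.031 ]]
side trig [[-0.0296 -0.0176]
 [-0.029   0.0086]]
```

Call:
{"op": "servo_tool", "data": {"rows": [[[0.4,-0.4,0],0.09],[[0.85,-0.7,0],0.177],[[0.9,-0.75,0],0.177]], "grip": -0.2}}

```text
time: 0.35
tool_pos: [0.2056, -0.4482, 0.205]
ee_rot: [-3.139, -0.001, -0.003]
wrist_force: [0.4, -0.5, 0.5]
width: 0.0774
```

```bash
python3 - <<'E'
from h import *
print(robot.get_obs())
E
```

```text
{'time': 0.35, 'joint_positions': array([-1.25727979, -0.0383688 ,  1.50006651,  0.00224922,  1.68222782,
        0.31634451]), 'qvel': array([ 0.20815376, -0.15787513,  0.14173636, -0.05119521, -0.03284463,
        0.49682969]), 'joint_torque': array([ -0.53258328, -27.58397698, -29.96314824,   0.25173839,
         0.0916645 ,   0.29481417]), 'tool_pos': array([ 0.20562873, -0.44818107,  0.20495445]), 'ee_rot': array([-3.13868024e+00, -1.39924377e-03, -2.58249851e-03]), 'wrist_force': array([ 0.37364318, -0.47429949,  0.50589232]), 'wrist_torque': array([-0.03181481, -0.02672195, -0.00760906]), 'width': 0.07736335611551376}
```

Call:
{"op": "servo_tool", "data": {"rows": [[[0.3,-0.42,0],0],[[0.65,-0.92,0],0],[[0.65,-0.92,0],0]]}}

```text
time: 0.6
tool_pos: [0.2581, -0.3736, 0.2053]
ee_rot: [-3.139, -0.002, 0.005]
wrist_force: [0.2, -0.2, 0.6]
width: 0.058
```

Call:
{"op": "servo_tool", "data": {"rows": [[[0.3,-0.42,0],0],[[0.65,-0.92,0],0],[[0.65,-0.92,0],0]]}}

```text
time: 0.85
tool_pos: [0.3099, -0.3003, 0.2054]
ee_rot: [-3.139, -0.002, 0.005]
wrist_force: [0.2, 0.5, -0.0]
width: 0.0567
```

Call:
{"op": "servo_tool", "data": {"rows": [[[0.3,-0.42,0],0],[[0.65,-0.92,0],0],[[0.65,-0.92,0],0]]}}

```text
time: 1.1
tool_pos: [0.3618, -0.227, 0.2053]
ee_rot: [-3.139, -0.001, 0.006]
wrist_force: [-0.7, -0.0, 0.3]
width: 0.0565
```

Call:
{"op": "servo_tool", "data": {"rows": [[[0.3,-0.42,0],0],[[0.65,-0.92,0],0],[[0.65,-0.92,0],0]]}}

```text
time: 1.35
tool_pos: [0.4137, -0.1536, 0.2051]
ee_rot: [-3.139, -0.001, 0.005]
wrist_force: [-0.4, -1.3, -0.0]
width: 0.0564
```

Call:
{"op": "servo_tool", "data": {"rows": [[[0.3,-0.42,0],0],[[0.65,-0.92,0],0],[[0.65,-0.92,0],0]]}}

```text
time: 1.6
tool_pos: [0.4657, -0.0804, 0.2049]
ee_rot: [-3.14, -0.0, 0.005]
wrist_force: [-0.1, -1.1, -0.8]
width: 0.0562
```

Call:
{"op": "servo_tool", "data": {"rows": [[[0.3,-0.42,0],0],[[0.65,-0.92,0],0],[[0.65,-0.92,0],0]]}}

```text
time: 1.85
tool_pos: [0.5177, -0.0072, 0.2046]
ee_rot: [-3.14, 0.0, 0.004]
wrist_force: [0.2, -0.0, 0.5]
width: 0.0563
```

Call:
{"op": "servo_tool", "data": {"rows": [[[0.3,-0.42,0],0],[[0.65,-0.96,0],-0.02],[[0.65,-0.96,0],-0.02],[[0.65,-0.96,0],-0.02]]}}

```text
time: 2.18
tool_pos: [0.5684, 0.0672, 0.2042]
ee_rot: [3.141, 0.002, 0.034]
wrist_force: [-0.5, -0.6, -0.4]
width: 0.0563
```

Call:
{"op": "servo_tool", "data": {"rows": [[[0,0,0.5],0],[[0,0,1],0],[[0,0,1],0],[[0,0,1],0]]}}

```text
time: 2.52
tool_pos: [0.5647, 0.0646, 0.1225]
ee_rot: [3.141, 0.008, 0.029]
wrist_force: [0.1, -0.6, -0.1]
width: 0.0566
```

```bash
python3 - <<'E'
from h import *
s=snap('top','t1');q=snap('side','s1')
o=robot.get_obs();print(o['tool_pos'],o['ee_rot'],o['width'])
print(w2p(s,o['tool_pos']),w2p(q,o['tool_pos']))
a=cv2.imread('pics/s1.png')[120:320,250:450]; cv2.imwrite('pics/s1c.png',cv2.resize(a,None,fx=3,fy=3,interpolation=cv2.INTER_CUBIC))
E
```

```text
[0.56913859 0.06534869 0.12848511] [ 3.14090744 -0.00431466  0.02951426] 0.0563234449165494
[[295.68569639 189.53922672]] [[360.39291112 217.80263491]]
```

View pics/s1c.png

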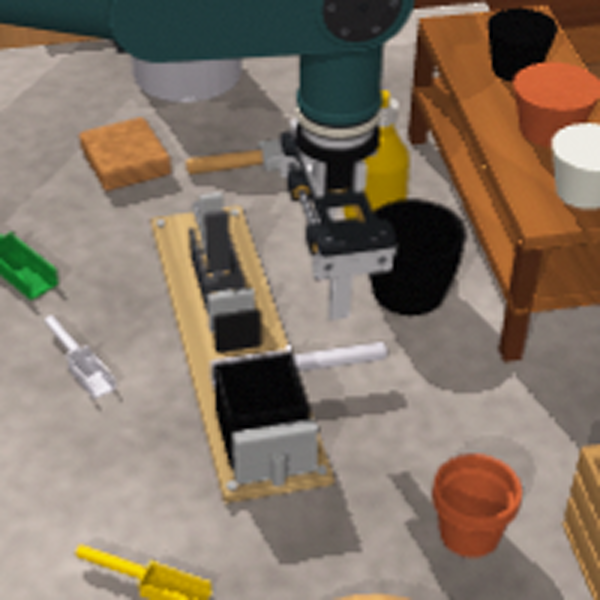

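View pics/t1.png

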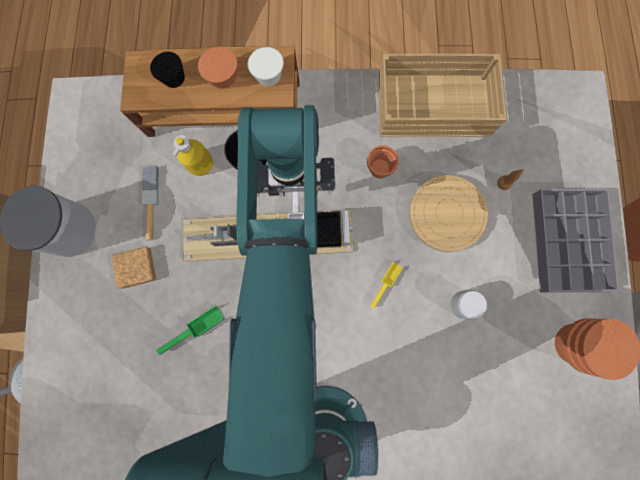

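Call:
{"op": "servo_tool", "data": {"rows": [[[0,-0.02,0.4],0],[[0,-0.05,0.8],0],[[0,-0.05,0.8],0],[[0,-0.05,0.8],0],[[0,-0.05,0.8],0],[[0,-0.05,0.8],0]]}}

```text
time: 3.12
tool_pos: [0.5703, 0.0706, 0.0655]
ee_rot: [3.141, -0.007, 0.031]
wrist_force: [0.0, 0.5, -0.1]
width: 0.0562
```

```bash
python3 - <<'E'
from h import *
q=snap('side','s2')
o=robot.get_obs();print(o['tool_pos'],o['ee_rot'],o['width'])
print(p2w(q,[(378,237),(351,239)],.033))
a=cv2.imread('pics/s2.png')[170:290,310:430]; cv2.imwrite('pics/s2c.png',cv2.resize(a,None,fx=5,fy=5,interpolation=cv2.INTER_CUBIC))
E
```

```text
[0.56993325 0.07068482 0.06502956] [ 3.14138085 -0.00607996  0.03105317] 0.056407366136731446
[[0.62983286 0.0722716  0.033     ]
 [0.54528407 0.07775041 0.033     ]]
```

View pics/s2c.png

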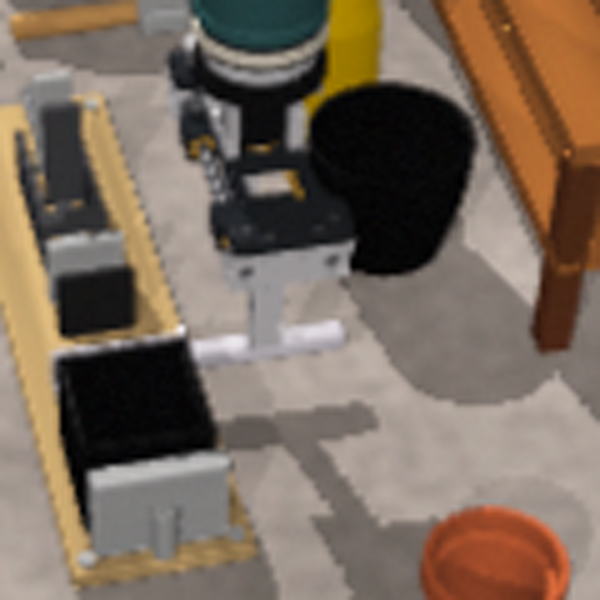

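The open fingers are above the handle and either side of it at crop (265,340), clear of the board. I go down and close.

Call:
{"op": "servo_tool", "data": {"rows": [[[0,0,0.3],0],[[0,0,0.6],0],[[0,0,0.63],0],[[0,0,0.63],0],[[0,0,0.63],0]]}}

```text
time: 3.58
tool_pos: [0.5687, 0.0708, 0.0127]
ee_rot: [3.141, -0.002, 0.031]
wrist_force: [0.3, 0.1, 0.2]
width: 0.0564
```

Call:
{"op": "servo_tool", "data": {"rows": [[[0,0,0],0],[[0,0,0],0],[[0,0,0],0],[[0,0,0],0],[[0,0,0],0],[[0,0,0],0],[[0,0,0],0],[[0,0,0],0]], "grip": 1}}

```text
time: 4.25
tool_pos: [0.5677, 0.0709, 0.0112]
ee_rot: [-3.142, -0.0, 0.031]
wrist_force: [-0.3, 0.8, 1.0]
width: 0.0155
```

Call:
{"op": "servo_tool", "data": {"rows": [[[0,0,-0.1],0],[[0,0,-0.3],0],[[0,0,-0.5],0],[[0,0,-0.8],0],[[0,0,-1],0],[[0,0,-1],0],[[0,0,-1],0]]}}

```text
time: 4.83
tool_pos: [0.5683, 0.0708, 0.0921]
ee_rot: [3.141, -0.002, 0.031]
wrist_force: [0.6, -0.6, -1.9]
width: 0.0161
```

```bash
python3 - <<'E'
from h import *
q=snap('side','s3')
o=robot.get_obs();print(o['tool_pos'],o['ee_rot'],o['width'])
a=cv2.imread('pics/s3.png')[140:290,290:440]; cv2.imwrite('pics/s3c.png',cv2.resize(a,None,fx=4,fy=4,interpolation=cv2.INTER_CUBIC))
E
```

```text
[0.56718806 0.07076615 0.09044243] [3.14141661e+00 8.28914453e-04 3.11845774e-02] 0.015486197625396091
```

View pics/s3c.png

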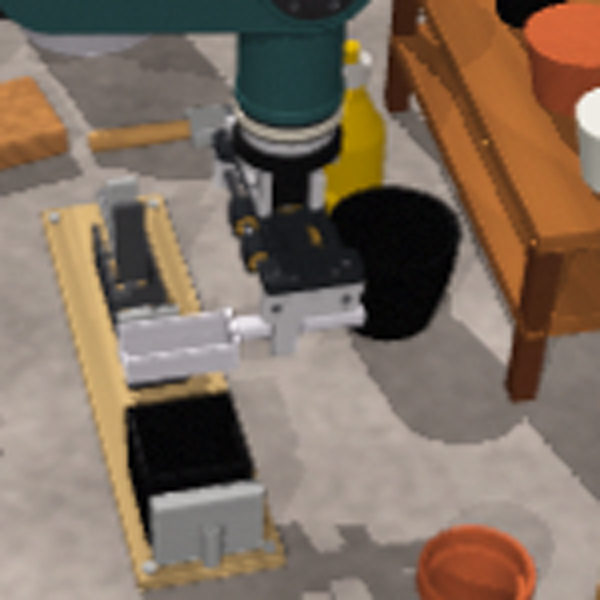

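Call:
{"op": "servo_tool", "data": {"rows": [[[0,0,-0.3],0],[[0,0,-0.6],0],[[0,0,-0.9],0],[[0,0,-1],0]]}}

```text
time: 5.22
tool_pos: [0.5685, 0.0708, 0.173]
ee_rot: [3.141, -0.003, 0.031]
wrist_force: [0.4, -0.9, -0.5]
width: 0.0156
```

Call:
{"op": "servo_tool", "data": {"rows": [[[0,0.2,0],0],[[0.03,0.5,0],0],[[0.08,0.98,0],0]]}}

```text
time: 5.47
tool_pos: [0.5755, -0.0054, 0.169]
ee_rot: [-3.14, 0.003, 0.036]
wrist_force: [1.6, -0.4, -1.6]
width: 0.0157
```

Call:
{"op": "servo_tool", "data": {"rows": [[[0.02,0.35,0],0],[[0.05,0.7,0],0],[[0.08,0.98,0],0]]}}

```text
time: 5.72
tool_pos: [0.5842, -0.0874, 0.1682]
ee_rot: [-3.141, 0.004, 0.03]
wrist_force: [-0.2, -0.4, -0.7]
width: 0.0154
```

Call:
{"op": "servo_tool", "data": {"rows": [[[0.02,0.35,0],0],[[0.05,0.7,0],0],[[0.08,0.98,0],0]]}}

```text
time: 5.97
tool_pos: [0.593, -0.1654, 0.1681]
ee_rot: [-3.141, 0.004, 0.03]
wrist_force: [0.6, 0.5, -1.7]
width: 0.0157
```

Call:
{"op": "servo_tool", "data": {"rows": [[[0.02,0.35,0],0],[[0.05,0.7,0],0],[[0.08,0.98,0],0]]}}

```text
time: 6.22
tool_pos: [0.6019, -0.2435, 0.1679]
ee_rot: [-3.14, 0.004, 0.03]
wrist_force: [-0.2, -0.0, -1.6]
width: 0.0157
```

Call:
{"op": "servo_tool", "data": {"rows": [[[0.02,0.3,0],0],[[0.05,0.6,0],0],[[0.08,0.85,0],0],[[0.08,0.98,0],0],[[0.08,0.98,0],0],[[0.08,0.98,0],0]]}}

```text
time: 6.72
tool_pos: [0.6112, -0.3194, 0.1691]
ee_rot: [-3.139, 0.002, 0.031]
wrist_force: [-0.0, 0.5, -1.1]
width: 0.0158
```

```bash
python3 - <<'E'
from h import *
q=snap('side','s4');t=snap('top','t4')
o=robot.get_obs();print(o['tool_pos'],o['ee_rot'],o['width'])
a=cv2.imread('pics/s4.png')[240:440,280:480]; cv2.imwrite('pics/s4c.png',cv2.resize(a,None,fx=3,fy=3,interpolation=cv2.INTER_CUBIC))
a=cv2.imread('pics/t4.png')[120:280,340:540]; cv2.imwrite('pics/t4c.png',cv2.resize(a,None,fx=3,fy=3,interpolation=cv2.INTER_CUBIC))
E
```

```text
[ 0.6117358  -0.31852216  0.17050597] [-3.14027956e+00  8.44817376e-04  3.23220135e-02] 0.015906687980071308
```

View pics/s4c.png

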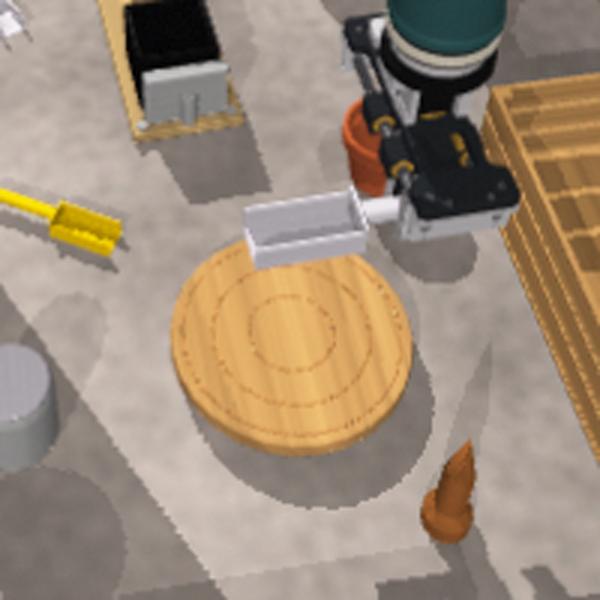

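View pics/t4c.png

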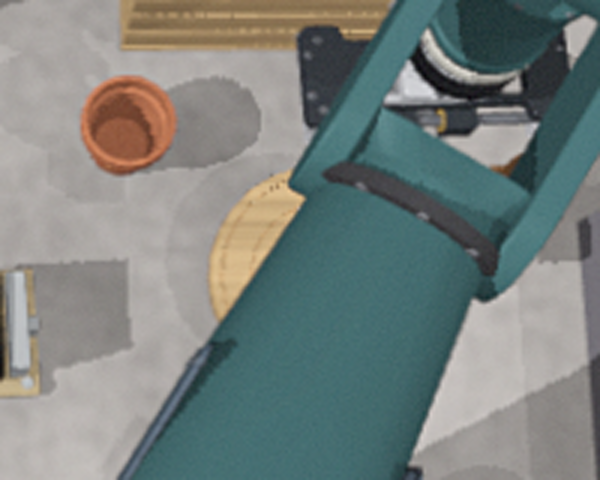

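Call:
{"op": "servo_tool", "data": {"rows": [[[0,0,0.3],0],[[0,0,0.6],0],[[0,0,0.9],0],[[0,0,1],0]]}}

```text
time: 7.15
tool_pos: [0.61, -0.317, 0.0867]
ee_rot: [-3.137, 0.006, 0.033]
wrist_force: [-0.9, 0.0, -1.8]
width: 0.0155
```

Call:
{"op": "servo_tool", "data": {"rows": [[[0,0,0.2],0],[[0,0,0.4],0],[[0,0,0.55],0],[[0,0,0.6],0],[[0,0,0.65],0],[[0,0,0.65],0],[[0,0,0.65],0]]}}

```text
time: 7.73
tool_pos: [0.6124, -0.3202, 0.0402]
ee_rot: [3.141, -0.001, 0.031]
wrist_force: [-0.9, 0.3, -0.2]
width: 0.0158
```

Call:
{"op": "servo_tool", "data": {"rows": [[[0,0,0.04],0],[[0,0,0.08],0],[[0,0,0.08],0],[[0,0,0.08],0]]}}

```text
time: 8.07
tool_pos: [0.6117, -0.32, 0.0326]
ee_rot: [-3.142, 0.0, 0.031]
wrist_force: [0.9, 0.7, -1.4]
width: 0.0157
```

```bash
python3 - <<'E'
from h import *
q=snap('side','s5')
o=robot.get_obs();print(o['tool_pos'],o['ee_rot'],o['wrist_force'])
a=cv2.imread('pics/s5.png')[260:410,310:460]; cv2.imwrite('pics/s5c.png',cv2.resize(a,None,fx=4,fy=4,interpolation=cv2.INTER_CUBIC))
E
```

```text
[ 0.61177735 -0.32002148  0.03266692] [3.14154716e+00 7.31966547e-05 3.11224415e-02] [-0.25991524  0.4529592  -1.14064952]
```

View pics/s5c.png

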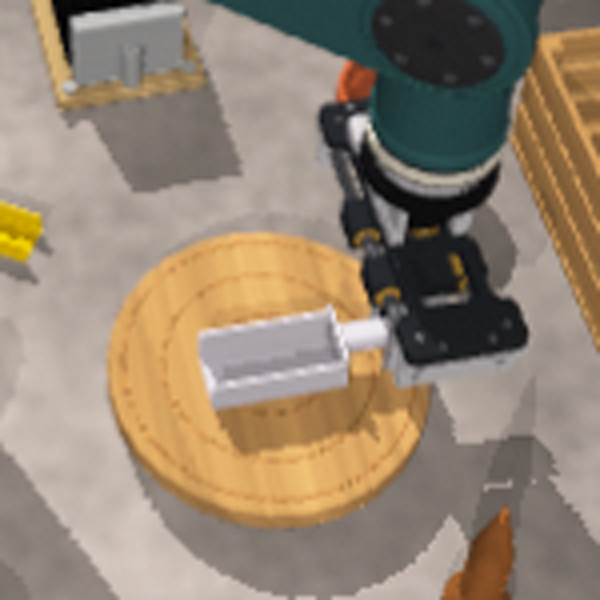

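Call:
{"op": "servo_tool", "data": {"rows": [[[0,0,0.012],0],[[0,0,0.012],0],[[0,0,0.012],0]]}}

```text
time: 8.37
tool_pos: [0.6118, -0.32, 0.0317]
ee_rot: [3.141, -0.0, 0.031]
wrist_force: [-0.7, 0.3, -1.9]
width: 0.0155
```

Call:
{"op": "servo_tool", "data": {"rows": [[[0,0,0],0],[[0,0,0],0],[[0,0,0],0],[[0,0,0],0],[[0,0,0],0],[[0,0,0],0]], "grip": -0.1}}

```text
time: 8.87
tool_pos: [0.6119, -0.32, 0.0319]
ee_rot: [3.141, -0.0, 0.031]
wrist_force: [0.6, -0.6, 0.2]
width: 0.0505
```

Call:
{"op": "servo_tool", "data": {"rows": [[[0,0,-0.2],0],[[0,0,-0.4],0],[[0,0,-0.7],0],[[0,0,-1],0],[[0,0,-1],0]]}}

```text
time: 9.28
tool_pos: [0.6146, -0.3217, 0.1187]
ee_rot: [3.135, -0.009, 0.031]
wrist_force: [1.6, -0.2, 0.7]
width: 0.0516
```

Call:
{"op": "servo_tool", "data": {"rows": [[[0,0,-0.4],0],[[0,0,-0.8],0],[[0,0,-1],0],[[0,0,-1],0]]}}

```text
time: 9.62
tool_pos: [0.6136, -0.3211, 0.1971]
ee_rot: [3.136, -0.008, 0.031]
wrist_force: [0.8, 0.1, 0.2]
width: 0.0517
```

```bash
python3 - <<'E'
from h import *
q=snap('side','s6')
o=robot.get_obs();print(o['time'],o['tool_pos'],o['ee_rot'],o['wrist_force'],o['joint_positions'])
a=cv2.imread('pics/s6.png')[260:410,310:460]; cv2.imwrite('pics/s6c.png',cv2.resize(a,None,fx=4,fy=4,interpolation=cv2.INTER_CUBIC))
E
```

```text
9.6667 [ 0.61276829 -0.32059454  0.19389949] [ 3.13875543 -0.00406283  0.03116712] [-0.69592404 -0.33705561  0.11463224] [-5.63925501e-01  4.07804198e-01  1.00390001e+00 -7.28013373e-05
  1.72493353e+00  9.75698119e-01]
```

View pics/s6c.png

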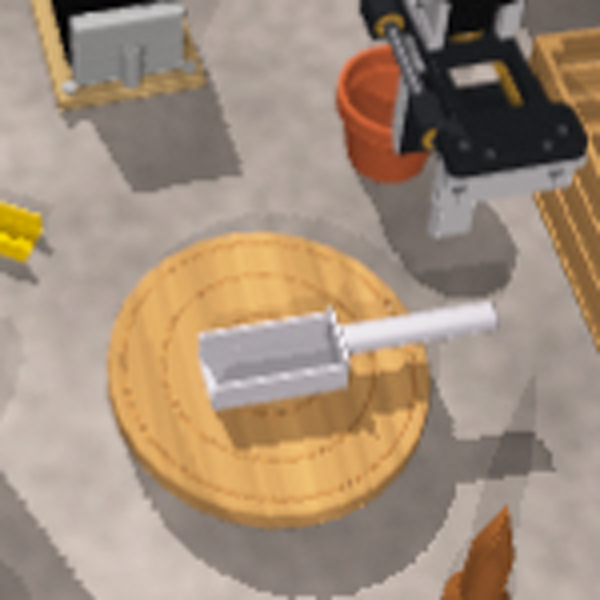

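The scoop lies level and free, with the bowl mid-disc at crop (270,360) and the handle overhanging to the right. Next I shut the fingers and go to the far side of the trigger, turning the tool so the shut fingers' side faces push along the clamp.

Call:
{"op": "servo_tool", "data": {"rows": [[[-0.02,-0.1,0],-0.078],[[-0.04,-0.2,0],-0.156],[[-0.06,-0.3,0],-0.234],[[-0.08,-0.4,0],-0.312],[[-0.1,-0.5,0],-0.39],[[-0.12,-0.6,0],-0.468],[[-0.14,-0.7,0],-0.546],[[-0.16,-0.8,0],-0.624],[[-0.18,-0.9,0],-0.702],[[-0.2,-0.97,0],-0.78],[[-0.2,-0.97,0],-0.858],[[-0.2,-0.97,0],-0.936]], "grip": 1}}

```text
time: 10.67
tool_pos: [0.5922, -0.2419, 0.188]
ee_rot: [-3.137, -0.002, 1.508]
wrist_force: [-1.1, -0.5, -0.1]
width: 0.0002
```

Call:
{"op": "servo_tool", "data": {"rows": [[[0,0,0],-0.078],[[0,0,0],-0.078]]}}

```text
time: 10.83
tool_pos: [0.5923, -0.2423, 0.1881]
ee_rot: [-3.137, -0.003, 1.626]
wrist_force: [0.2, -1.1, -0.2]
width: 0.0005
```

Call:
{"op": "servo_tool", "data": {"rows": [[[0.35,-0.05,0],0],[[0.8,-0.12,0],0],[[0.95,-0.16,0],0]]}}

```text
time: 11.08
tool_pos: [0.5753, -0.164, 0.1893]
ee_rot: [-3.138, -0.004, 1.623]
wrist_force: [-0.3, -0.2, -0.5]
width: 0.0005
```

Call:
{"op": "servo_tool", "data": {"rows": [[[0.35,-0.05,0],0],[[0.8,-0.12,0],0],[[0.95,-0.16,0],0]]}}

```text
time: 11.33
tool_pos: [0.5584, -0.0889, 0.1901]
ee_rot: [-3.139, -0.003, 1.624]
wrist_force: [0.4, -0.1, -0.2]
width: 0.0006
```

Call:
{"op": "servo_tool", "data": {"rows": [[[0.35,-0.05,0],0],[[0.8,-0.12,0],0],[[0.95,-0.16,0],0]]}}

```text
time: 11.58
tool_pos: [0.5417, -0.0142, 0.1905]
ee_rot: [-3.14, -0.002, 1.625]
wrist_force: [-0.2, -0.5, 0.5]
width: 0.0005
```

Call:
{"op": "servo_tool", "data": {"rows": [[[0.35,-0.05,0],0],[[0.8,-0.12,0],0],[[0.95,-0.16,0],0]]}}

```text
time: 11.83
tool_pos: [0.5252, 0.0605, 0.1908]
ee_rot: [-3.14, -0.001, 1.625]
wrist_force: [0.1, -0.1, -0.4]
width: 0.0004
```

Call:
{"op": "servo_tool", "data": {"rows": [[[0.35,-0.05,0],0],[[0.8,-0.12,0],0],[[0.95,-0.16,0],0]]}}

```text
time: 12.08
tool_pos: [0.5086, 0.1354, 0.191]
ee_rot: [-3.141, -0.001, 1.625]
wrist_force: [-0.2, -0.1, -0.3]
width: 0.0003
```

Call:
{"op": "servo_tool", "data": {"rows": [[[0.35,-0.05,0],0],[[0.8,-0.12,0],0],[[0.95,-0.16,0],0]]}}

```text
time: 12.33
tool_pos: [0.492, 0.2105, 0.191]
ee_rot: [-3.141, -0.0, 1.625]
wrist_force: [0.0, -1.2, 0.6]
width: 0.0004
```

Call:
{"op": "servo_tool", "data": {"rows": [[[0.35,-0.05,0],0],[[0.8,-0.12,0],0],[[0.95,-0.16,0],0],[[0.95,-0.16,0],0],[[0.95,-0.16,0],0]]}}

```text
time: 12.75
tool_pos: [0.476, 0.2825, 0.1912]
ee_rot: [-3.141, 0.002, 1.624]
wrist_force: [0.3, -0.3, 0.3]
width: 0.0002
```

```bash
python3 - <<'E'
from h import *
q=snap('side','s7');t=snap('top','t7')
o=robot.get_obs();print(o['time'],o['tool_pos'],o['ee_rot'],o['joint_positions'])
a=cv2.imread('pics/s7.png')[120:320,250:450]; cv2.imwrite('pics/s7c.png',cv2.resize(a,None,fx=3,fy=3,interpolation=cv2.INTER_CUBIC))
E
```

```text
12.85 [0.47632415 0.28180574 0.19147999] [3.14150131e+00 1.50899245e-03 1.62212213e+00] [ 4.32705003e-01  9.84831541e-02  1.38613899e+00 -1.43997354e-03
  1.65744729e+00  3.81254852e-01]
```

View pics/s7c.png

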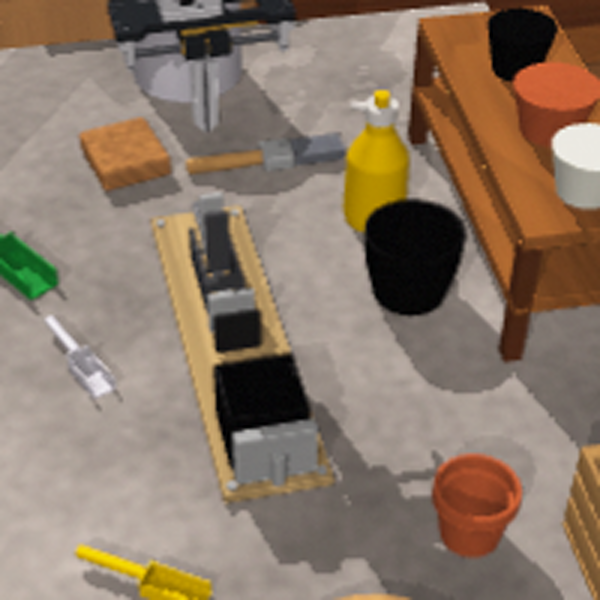

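View pics/t7.png

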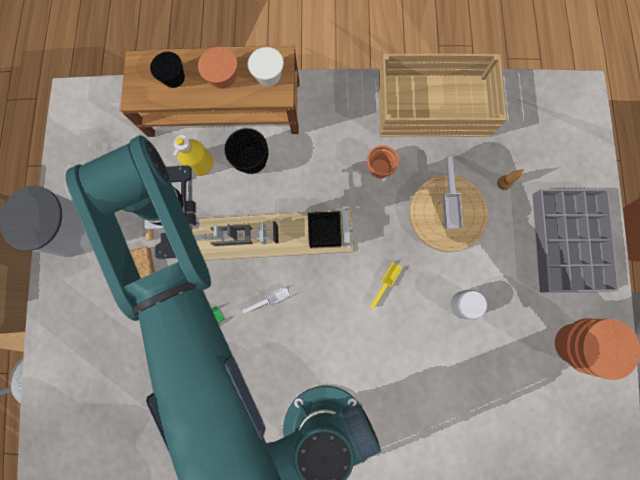

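Call:
{"op": "servo_tool", "data": {"rows": [[[0,0,0.4],0],[[0,0,0.8],0],[[0,0,1],0],[[0,0,1],0],[[0,0,1],0]]}}

```text
time: 13.27
tool_pos: [0.4757, 0.2818, 0.111]
ee_rot: [-3.14, 0.001, 1.622]
wrist_force: [-0.3, -0.2, 0.4]
width: 0.0006
```

Call:
{"op": "servo_tool", "data": {"rows": [[[0,0,0.2],0],[[0,0,0.33],0],[[0,0,0.33],0],[[0,0,0.33],0],[[0,0,0.33],0]]}}

```text
time: 13.68
tool_pos: [0.4764, 0.2837, 0.0865]
ee_rot: [3.14, -0.001, 1.624]
wrist_force: [1.5, 0.2, 1.0]
width: 0.0003
```

Call:
{"op": "servo_tool", "data": {"rows": [[[-0.05,0,0],0],[[-0.1,0,0],0],[[-0.15,0,0],0],[[-0.15,0,0],0],[[-0.15,0,0],0]]}}

```text
time: 14.1
tool_pos: [0.4764, 0.2713, 0.0855]
ee_rot: [3.141, -0.0, 1.623]
wrist_force: [-0.3, 0.4, 0.1]
width: 0.0006
```

```bash
python3 - <<'E'
from h import *
q=snap('side','s8')
o=robot.get_obs();print(o['time'],o['tool_pos'],o['ee_rot'],o['wrist_force'])
a=cv2.imread('pics/s8.png')[150:270,280:400]; cv2.imwrite('pics/s8c.png',cv2.resize(a,None,fx=5,fy=5,interpolation=cv2.INTER_CUBIC))
E
```

```text
14.15 [0.47636935 0.27141019 0.08542959] [ 3.14138843e+00 -7.42443156e-05  1.62358674e+00] [-0.21744371  0.17682048 -0.58863174]
```

View pics/s8c.png

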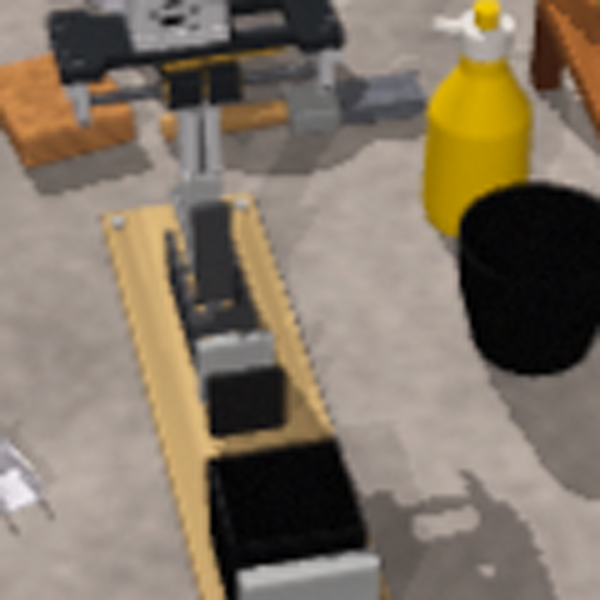

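Call:
{"op": "servo_tool", "data": {"rows": [[[-0.06,0,0],0],[[-0.12,0,0],0],[[-0.12,0,0],0]]}}

```text
time: 14.4
tool_pos: [0.4768, 0.2629, 0.0854]
ee_rot: [3.141, -0.003, 1.624]
wrist_force: [0.8, 5.2, -0.9]
width: 0.0002
```

Call:
{"op": "servo_tool", "data": {"rows": [[[-0.06,0,0],0],[[-0.12,0,0],0],[[-0.12,0,0],0]]}}

```text
time: 14.65
tool_pos: [0.4773, 0.2533, 0.0855]
ee_rot: [3.141, -0.002, 1.624]
wrist_force: [-1.4, 5.0, -0.6]
width: 0.0007
```

Call:
{"op": "servo_tool", "data": {"rows": [[[-0.06,0,0],0],[[-0.1,0,0],0],[[-0.1,0,0],0]]}}

```text
time: 14.9
tool_pos: [0.4775, 0.2501, 0.0856]
ee_rot: [3.14, -0.012, 1.625]
wrist_force: [0.6, 15.8, -3.9]
width: 0.0002
```

```bash
python3 - <<'E'
from h import *
q=snap('side','s9')
o=robot.get_obs();print(o['time'],o['tool_pos'],o['ee_rot'],o['wrist_force'])
a=cv2.imread('pics/s9.png')[150:270,280:400]; cv2.imwrite('pics/s9c.png',cv2.resize(a,None,fx=5,fy=5,interpolation=cv2.INTER_CUBIC))
E
```

```text
14.95 [0.47750272 0.25004267 0.0855975 ] [ 3.14034267 -0.01170223  1.62547039] [ 0.02796194 16.09595943 -3.58124558]
```

View pics/s9c.png

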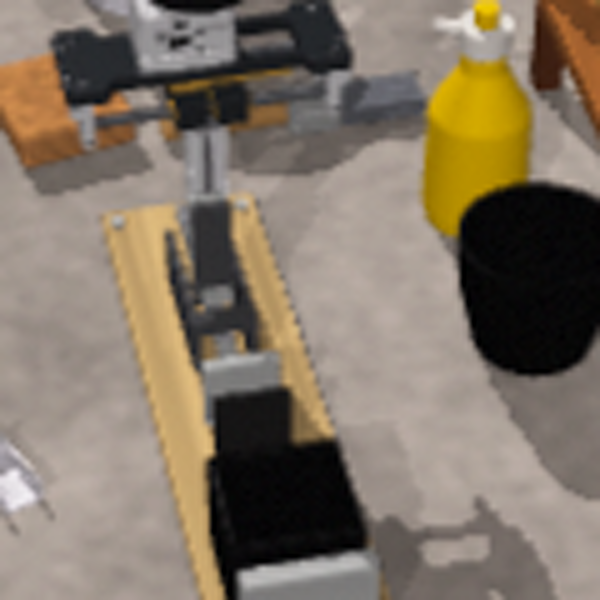

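Call:
{"op": "servo_tool", "data": {"rows": [[[0.12,0,0],0],[[0.25,0,0],0],[[0.38,0,0],0],[[0.38,0,0],0],[[0.38,0,0],0]]}}

```text
time: 15.37
tool_pos: [0.476, 0.2748, 0.0851]
ee_rot: [-3.141, 0.001, 1.625]
wrist_force: [-0.7, -0.2, -0.3]
width: 0.0006
```

Call:
{"op": "servo_tool", "data": {"rows": [[[-0.09,0,0],0],[[-0.18,0,0],0],[[-0.26,0,0],0],[[-0.33,0,0],0],[[-0.33,0,0],0],[[-0.33,0,0],0]]}}

```text
time: 15.87
tool_pos: [0.4774, 0.2501, 0.0852]
ee_rot: [3.141, -0.006, 1.624]
wrist_force: [-1.1, 8.4, -2.3]
width: 0.0004
```

```bash
python3 - <<'E'
from h import *
q=snap('side','s10')
o=robot.get_obs();print(o['time'],o['tool_pos'],o['ee_rot'],o['wrist_force'])
a=cv2.imread('pics/s10.png')[150:270,280:400]; cv2.imwrite('pics/s10c.png',cv2.resize(a,None,fx=5,fy=5,interpolation=cv2.INTER_CUBIC))
E
```

```text
15.9167 [0.47736285 0.25011797 0.08522693] [ 3.14133032 -0.00563522  1.62362373] [ 0.61940127  8.38064224 -1.99512694]
```

View pics/s10c.png

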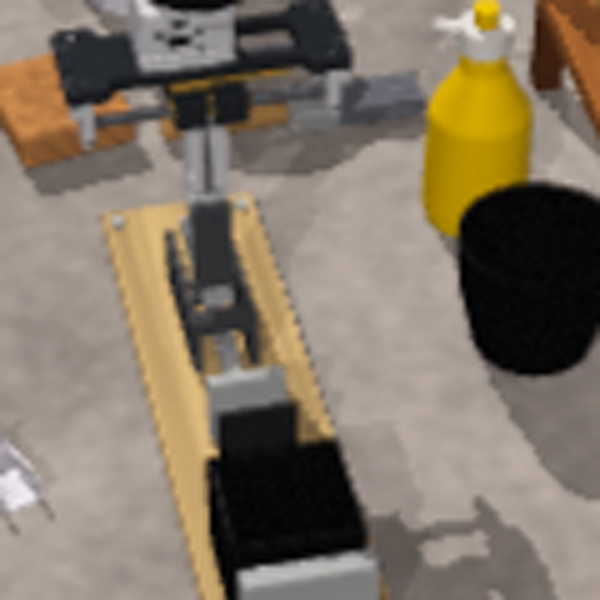

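Call:
{"op": "servo_tool", "data": {"rows": [[[0.11,0,0],0],[[0.22,0,0],0],[[0.33,0,0],0],[[0.33,0,0],0],[[0.33,0,0],0]]}}

```text
time: 16.33
tool_pos: [0.4761, 0.2749, 0.0852]
ee_rot: [-3.141, 0.001, 1.625]
wrist_force: [0.1, 0.4, -0.1]
width: 0.0006
```

Call:
{"op": "servo_tool", "data": {"rows": [[[-0.09,0,0],0],[[-0.18,0,0],0],[[-0.26,0,0],0],[[-0.33,0,0],0],[[-0.33,0,0],0],[[-0.33,0,0],0]]}}

```text
time: 16.83
tool_pos: [0.4774, 0.2501, 0.0853]
ee_rot: [3.141, -0.006, 1.624]
wrist_force: [0.0, 7.7, -2.2]
width: 0.001
```

```bash
python3 - <<'E'
from h import *
q=snap('side','s11');t=snap('top','t11')
o=robot.get_obs();print(o['time'],o['tool_pos'],o['ee_rot'],o['wrist_force'])
a=cv2.imread('pics/s11.png')[150:270,280:400]; b=cv2.imread('pics/t11.png')[190:270,230:370]
cv2.imwrite('pics/s11c.png',cv2.resize(a,None,fx=5,fy=5,interpolation=cv2.INTER_CUBIC))
cv2.imwrite('pics/t11c.png',cv2.resize(b,None,fx=5,fy=5,interpolation=cv2.INTER_CUBIC))
E
```

```text
16.9333 [0.47741651 0.25012196 0.08530661] [ 3.14117306 -0.00510053  1.62404769] [-0.08215447  6.87422765 -2.27249847]
```

View pics/s11c.png

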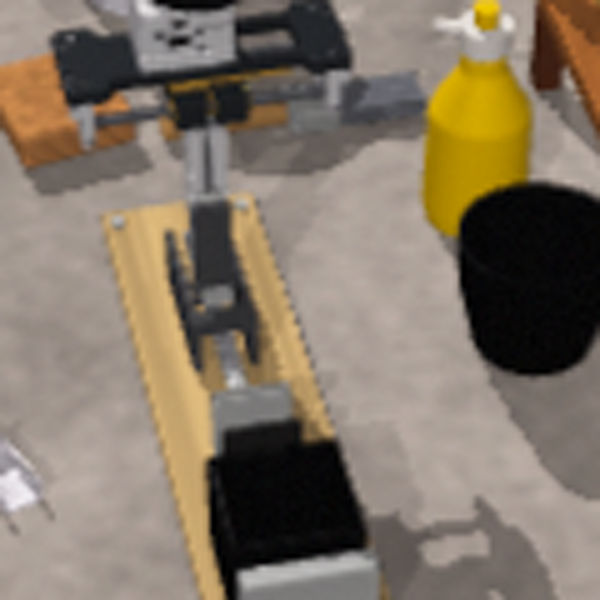

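View pics/t11c.png

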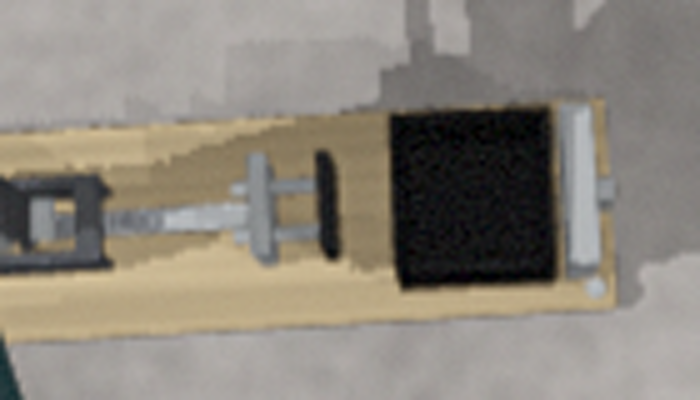

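```bash
cat >> h.py <<'E'
O=np.array([.4765,.2239]);U=np.array([np.cos(-1.52),np.sin(-1.52)])
def tc(s,P,z,off=(230,190),k=5):
    P=[(off[0]+(x+.5)/k-.5,off[1]+(y+.5)/k-.5) for x,y in P]
    W=p2w(s,P,z)[:,:2]-O; return np.round(1000*(W@U),1)
E
python3 - <<'E'
from h import *
t=load('t11')
print('plate b,f',tc(t,[(250,155),(267,155),(258,262),(276,260)],.066),'pad b,f',tc(t,[(317,153),(332,153),(324,257),(341,257)],.066))
print('pot',tc(t,[(390,116),(400,287),(552,108),(556,280)],.082),'jaw face',tc(t,[(557,106),(570,275)],.074))
E
```

```text
plate b,f [115.8 124.2 117.7 126.5] pad b,f [148.9 156.3 150.1 158.4]
pot [186.4 187.2 265.2 262.1] jaw face [268.  269.2]
```

Call:
{"op": "servo_tool", "data": {"rows": [[[0.11,0,0],0],[[0.22,0,0],0],[[0.33,0,0],0],[[0.33,0,0],0],[[0.33,0,0],0]]}}

```text
time: 17.35
tool_pos: [0.4761, 0.2749, 0.0852]
ee_rot: [-3.141, 0.001, 1.625]
wrist_force: [-0.8, -0.0, 0.1]
width: 0.0006
```

Call:
{"op": "servo_tool", "data": {"rows": [[[-0.09,0,0],0],[[-0.18,0,0],0],[[-0.26,0,0],0],[[-0.33,0,0],0],[[-0.33,0,0],0],[[-0.33,0,0],0]]}}

```text
time: 17.85
tool_pos: [0.4774, 0.2501, 0.0853]
ee_rot: [3.141, -0.005, 1.624]
wrist_force: [-0.1, 7.9, -2.0]
width: 0.0004
```

```bash
python3 - <<'E'
from h import *
t=snap('top','t12')
o=robot.get_obs();print(o['time'],o['tool_pos'],o['ee_rot'],o['wrist_force'])
b=cv2.imread('pics/t12.png')[190:270,230:370]
cv2.imwrite('pics/t12c.png',cv2.resize(b,None,fx=5,fy=5,interpolation=cv2.INTER_CUBIC))
E
```

```text
17.9 [0.47740033 0.25011664 0.08529661] [ 3.1411968  -0.00526926  1.62391958] [-0.17094906  6.56440535 -1.94123045]
```

View pics/t12c.png

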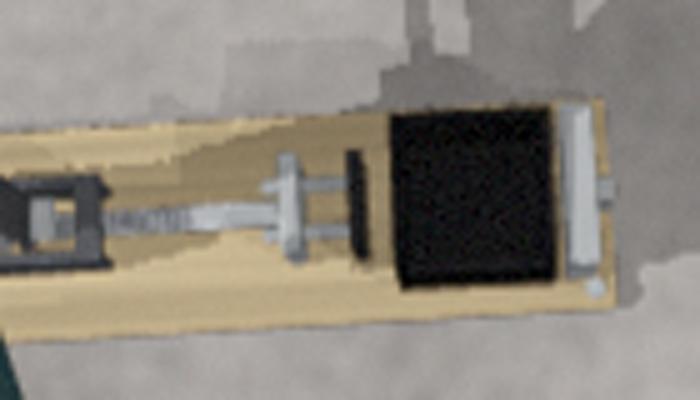

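Call:
{"op": "servo_tool", "data": {"rows": [[[0.11,0,0],0],[[0.22,0,0],0],[[0.33,0,0],0],[[0.33,0,0],0],[[0.33,0,0],0]]}}

```text
time: 18.32
tool_pos: [0.4761, 0.275, 0.0852]
ee_rot: [-3.141, 0.001, 1.625]
wrist_force: [-0.8, -0.1, 0.5]
width: 0.0005
```

Call:
{"op": "servo_tool", "data": {"rows": [[[-0.09,0,0],0],[[-0.16,0,0],0],[[-0.22,0,0],0],[[-0.28,0,0],0],[[-0.32,0,0],0],[[-0.32,0,0],0]]}}

```text
time: 18.82
tool_pos: [0.4774, 0.2503, 0.0853]
ee_rot: [3.141, -0.004, 1.623]
wrist_force: [-0.2, 6.6, -1.0]
width: 0.0002
```

```bash
python3 - <<'E'
from h import *
t=snap('top','t13')
o=robot.get_obs();print(o['time'],o['tool_pos'],o['ee_rot'],o['wrist_force'])
b=cv2.imread('pics/t13.png')[190:270,230:370]
cv2.imwrite('pics/t13c.png',cv2.resize(b,None,fx=5,fy=5,interpolation=cv2.INTER_CUBIC))
E
```

```text
18.8667 [0.4773675  0.25026361 0.08526198] [ 3.14134261 -0.0040378   1.6235853 ] [ 1.1239845   6.94709524 -1.28792081]
```

View pics/t13c.png

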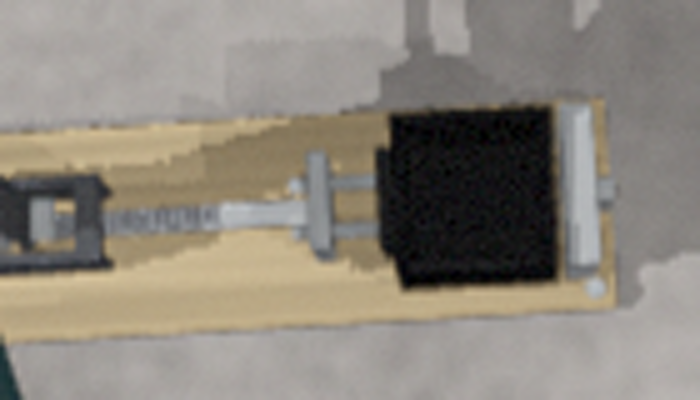

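The pad is now at the pot's face, about crop (385,200), with its spring still out. For the next stroke I go in small steps and watch the force.

Call:
{"op": "servo_tool", "data": {"rows": [[[0.11,0,0],0],[[0.22,0,0],0],[[0.32,0,0],0],[[0.32,0,0],0],[[0.32,0,0],0]]}}

```text
time: 19.28
tool_pos: [0.4761, 0.275, 0.0852]
ee_rot: [-3.142, 0.001, 1.625]
wrist_force: [-0.4, 0.2, -0.5]
width: 0.0001
```

Call:
{"op": "servo_tool", "data": {"rows": [[[-0.06,0,0],0],[[-0.1,0,0],0],[[-0.14,0,0],0],[[-0.18,0,0],0],[[-0.18,0,0],0]]}}

```text
time: 19.7
tool_pos: [0.4767, 0.2619, 0.0853]
ee_rot: [3.141, -0.005, 1.624]
wrist_force: [-0.0, 6.4, -1.6]
width: 0.0002
```

Call:
{"op": "servo_tool", "data": {"rows": [[[-0.02,0,0],0],[[-0.04,0,0],0],[[-0.04,0,0],0],[[-0.04,0,0],0]]}}

```text
time: 20.03
tool_pos: [0.4769, 0.2594, 0.0853]
ee_rot: [3.141, -0.005, 1.624]
wrist_force: [0.9, 8.2, -1.3]
width: 0.0002
```

```bash
python3 - <<'E'
from h import *
t=snap('top','t14')
o=robot.get_obs();print(o['time'],o['tool_pos'],o['ee_rot'],o['wrist_force'])
b=cv2.imread('pics/t14.png')[190:270,230:370]
cv2.imwrite('pics/t14c.png',cv2.resize(b,None,fx=5,fy=5,interpolation=cv2.INTER_CUBIC))
E
```

```text
20.0833 [0.4768833  0.25934028 0.08527623] [ 3.14123259 -0.00536552  1.6242098 ] [ 0.17660554  7.82288126 -2.53453824]
```

View pics/t14c.png

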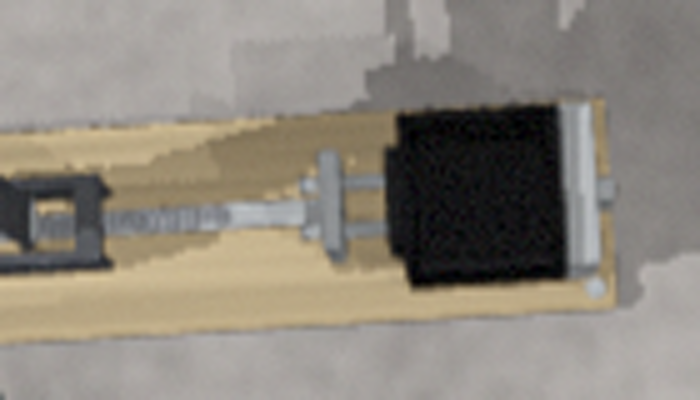

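Call:
{"op": "servo_tool", "data": {"rows": [[[-0.02,0,0],0],[[-0.04,0,0],0],[[-0.06,0,0],0],[[-0.07,0,0],0],[[-0.07,0,0],0],[[-0.07,0,0],0]]}}

```text
time: 20.58
tool_pos: [0.4771, 0.2549, 0.0853]
ee_rot: [3.141, -0.008, 1.625]
wrist_force: [-0.3, 11.1, -1.5]
width: 0.0005
```

```bash
python3 - <<'E'
from h import *
t=snap('top','t15');F=[]
o=robot.get_obs();print(o['time'],o['tool_pos'],o['ee_rot'],o['wrist_force'])
b=cv2.imread('pics/t15.png')[190:270,230:370]
cv2.imwrite('pics/t15c.png',cv2.resize(b,None,fx=5,fy=5,interpolation=cv2.INTER_CUBIC))
E
```

```text
20.6333 [0.4771507  0.25490662 0.08533336] [ 3.14093965 -0.00766037  1.62466065] [ 0.26089593  9.89340538 -2.5926304 ]
```

View pics/t15c.png

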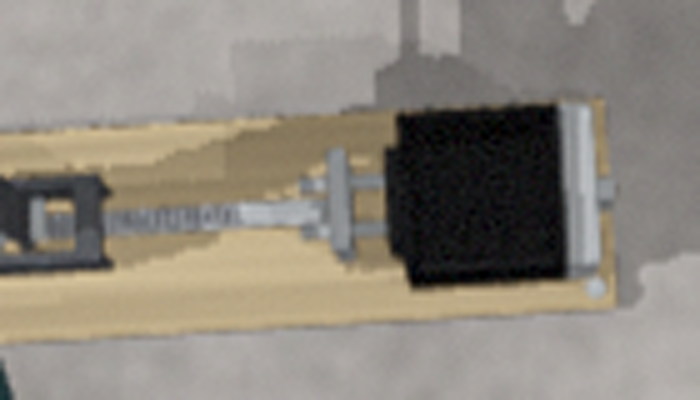

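Call:
{"op": "servo_tool", "data": {"rows": [[[-0.02,0,0],0],[[-0.04,0,0],0],[[-0.04,0,0],0],[[-0.04,0,0],0],[[-0.04,0,0],0]]}}

```text
time: 21.05
tool_pos: [0.4773, 0.2522, 0.0853]
ee_rot: [3.141, -0.009, 1.625]
wrist_force: [0.1, 11.5, -2.1]
width: 0.0006
```

```bash
python3 - <<'E'
from h import *
t=snap('top','t16');s=snap('side','s16')
for i in range(1):
    o=robot.get_obs();print(o['time'],o['tool_pos'],o['ee_rot'],o['wrist_force'])
b=cv2.imread('pics/t16.png')[190:270,230:370]
cv2.imwrite('pics/t16c.png',cv2.resize(b,None,fx=5,fy=5,interpolation=cv2.INTER_CUBIC))
# gap profile along rows in grayscale between plate and pad, several frames
for f in ('t11','t12','t13','t14','t15','t16'):
    g=cv2.cvtColor(cv2.imread(f'pics/{f}.png'),cv2.COLOR_BGR2HSV)
    print(f,[int(x) for x in g[231,284:312,1]],[int(x) for x in g[231,284:312,2]])
E
```

```text
21.15 [0.47726372 0.25226093 0.08532553] [ 3.14089835 -0.00865081  1.6248875 ] [-0.24918095 11.75516276 -2.25245905]
t11 [2, 58, 82, 80, 79, 78, 74, 80, 78, 74, 25, 42, 31, 87, 78, 79, 81, 79, 78, 76, 78, 75, 79, 82, 68, 21, 133, 55] [103, 124, 147, 149, 146, 147, 149, 149, 144, 89, 31, 36, 33, 88, 153, 149, 148, 148, 148, 147, 148, 149, 152, 146, 64, 12, 25, 14]
t12 [8, 7, 4, 7, 7, 9, 2, 63, 81, 79, 82, 80, 78, 74, 80, 81, 18, 48, 12, 89, 76, 75, 77, 83, 68, 24, 73, 91] [169, 154, 182, 184, 175, 142, 103, 122, 148, 151, 147, 147, 148, 152, 149, 116, 42, 32, 22, 83, 157, 152, 152, 144, 64, 21, 28, 14]
t13 [10, 10, 9, 10, 7, 9, 9, 9, 9, 9, 10, 12, 28, 80, 81, 75, 80, 76, 79, 76, 77, 72, 21, 35, 71, 20, 90, 170] [174, 174, 175, 175, 173, 174, 171, 146, 142, 144, 146, 126, 101, 146, 152, 149, 147, 147, 148, 151, 145, 88, 37, 29, 25, 25, 17, 12]
t14 [10, 10, 12, 9, 9, 10, 11, 11, 10, 10, 11, 5, 7, 11, 16, 73, 78, 79, 75, 76, 75, 76, 83, 67, 36, 8, 70, 53] [174, 174, 174, 173, 175, 177, 170, 136, 134, 133, 139, 144, 147, 141, 97, 133, 150, 149, 149, 148, 150, 151, 145, 69, 28, 32, 22, 34]
t15 [10, 12, 10, 10, 10, 10, 9, 8, 8, 10, 10, 9, 5, 5, 9, 12, 30, 82, 82, 80, 79, 75, 79, 69, 33, 34, 64, 12] [174, 175, 174, 174, 172, 174, 175, 170, 152, 148, 130, 120, 142, 144, 146, 129, 102, 150, 150, 147, 149, 149, 145, 67, 31, 30, 16, 22]
t16 [11, 12, 9, 7, 9, 7, 12, 7, 9, 6, 6, 8, 6, 9, 7, 5, 15, 29, 82, 78, 79, 79, 77, 57, 7, 53, 29, 53] [183, 174, 171, 172, 173, 172, 175, 173, 178, 167, 134, 128, 119, 142, 146, 145, 138, 104, 149, 151, 148, 152, 146, 67, 35, 34, 26, 24]
```

View pics/t16c.png

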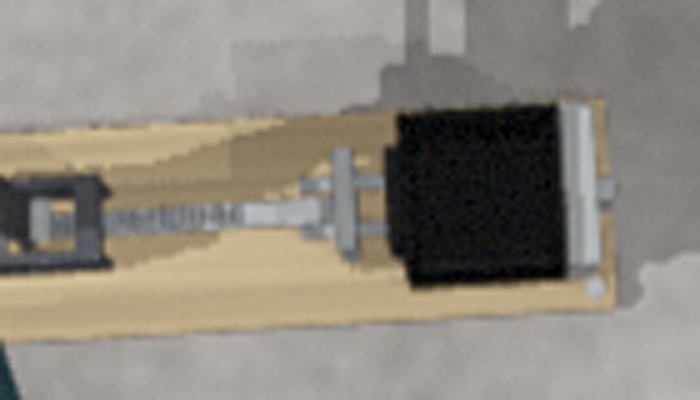

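View pics/s16.png

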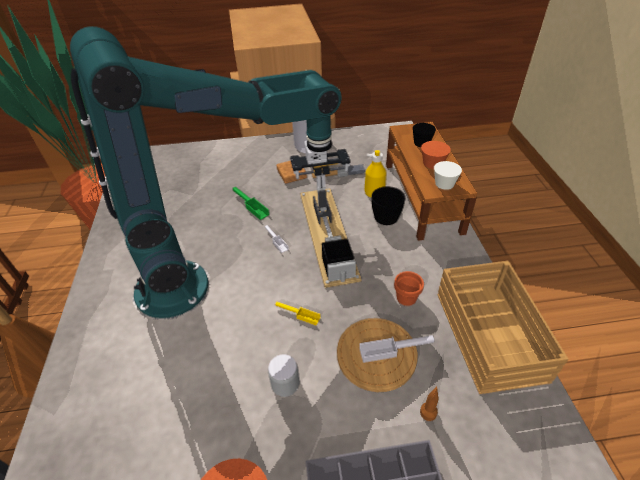

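Call:
{"op": "servo_tool", "data": {"rows": [[[-0.01,0,0],0],[[-0.01,0,0],0],[[-0.01,0,0],0],[[-0.01,0,0],0],[[-0.01,0,0],0],[[-0.01,0,0],0],[[-0.01,0,0],0],[[-0.01,0,0],0]]}}

```text
time: 21.82
tool_pos: [0.4773, 0.2518, 0.0853]
ee_rot: [3.141, -0.009, 1.625]
wrist_force: [0.2, 12.2, -2.6]
width: 0.0002
```

```bash
python3 - <<'E'
from h import *
t=snap('top','t17')
o=robot.get_obs();print(o['time'],o['tool_pos'],o['wrist_force'])
g=cv2.cvtColor(cv2.imread('pics/t17.png'),cv2.COLOR_BGR2HSV)
for r in(228,231,233): print([int(x) for x in g[r,298:312,2]])
b=cv2.imread('pics/t17.png')[130:290,230:530]
cv2.imwrite('pics/t17c.png',cv2.resize(b,None,fx=2.6,fy=2.6,interpolation=cv2.INTER_CUBIC))
T=np.array([[.532,-.322,.031]]);print(w2p(t,T), p2w(t,[(447+7,210)],.04))
E
```

```text
21.8667 [0.477302   0.25175572 0.08534781] [ 0.28611984 12.76294381 -2.73783903]
[143, 148, 140, 101, 134, 136, 130, 136, 141, 49, 27, 35, 21, 23]
[144, 148, 146, 100, 138, 148, 149, 151, 147, 66, 28, 32, 22, 26]
[145, 146, 139, 92, 119, 131, 134, 143, 136, 57, 29, 29, 26, 29]
[[450.71824793 212.77728116]] [[ 0.53721711 -0.32818128  0.04      ]]
```

View pics/t17c.png

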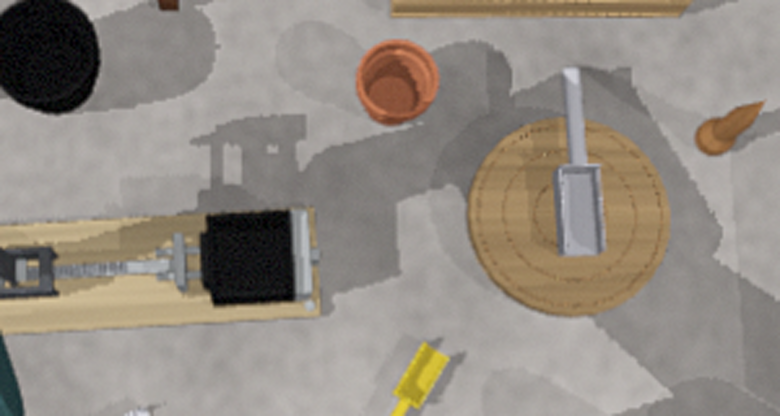

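The picture shows the pot at crop (250,257), flat against the fixed jaw at (300,252). The pad is about 9 to 10 mm in, with 12.5 N on the trigger. The scoop's bowl at (580,210) is close to the disc's middle at (569,216). I hand in.

```bash
python3 -c "
from bench import robot
print(robot.close_job())"
```

```text
the job is handed in; nothing more can be done
None
```

I handed the job in at about 22 s of the 72 s, with the scoop on the turntable and the trigger still squeezed. `close_job()` gives no verdict, so what follows are my own last checks.

- **Scoop:** I took it out by its handle and laid it right way up on the turntable. Its bowl centre measures about 10 mm from the axis, against a limit of 60 mm.
- **Clamp:** I pumped the trigger with the shut fingers, five full strokes and one partial, held. The arm did not touch the sliding jaw. The top picture shows the pot upright and flat against the fixed jaw.
- **Pad spring:** It is about 9–10 mm in, judged from the gap between plate and pad and from the tool's travel. The trigger force reads 12–12.8 N, close to the 13 N expected at half way.
- **Other things:** Nothing else on the counter looked moved.

One check disagreed: the two cameras differed by about 5 mm along y. I averaged them, and the touch on the trigger plate then gave the true position.

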